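# Cover the tweezer steriliser and hold its lever at the third click

## Robot

A 7-joint arm with a two-finger parallel gripper is mounted at the origin on the work surface. World frame = base frame: x ahead of the robot, y to its left, z up, the work surface at z = 0. Lengths are in m, angles in rad, forces in N, time in s.
With the tool pointing down it reaches from about 0.425 to 0.925 m from the base axis. Payload 6.8 kg.
Tool frame: the origin (TCP) lies midway between the tips of the shut fingers; the grasp point (between the pads) lies 19 mm behind it; z points along the fingers, x is the direction in which the jaws open and shut, and the axes are right-handed (so a half turn about z gives the same grasp; the last joint's range is limited). The gripper opens to 85 mm and grips with 20 to 120 N. Pads are 22 mm wide; open, the fingers measure 114 mm over their backs; the gripper's body (76 mm by 85 mm) begins 54 mm behind the grasp point. The pads swing forward as they close: fully open they stand 13 mm farther back than shut.
Start: joints at [1.073, 0.477, 0.022, 1.555, -0.011, 1.109, -0.083], TCP at [0.257, -0.624, 0.231] pointing down, gripper open.
Joint ranges: [-2.96, 2.96], [-0.34, 2.1], [-1.41, 1.46], [0.24, 2.44], [-1.37, 4.51], [0.17, 1.92], [-2.96, 2.96]. Speed limits (rad/s): [2.39, 2.39, 3.14, 3.14, 3.14, 3.14, 3.14].

## Interface

Orientations are given as a unit quaternion [w, x, y, z].
In Python, from station import * gives the robot as it stands.
- The arm moves only by the shell command python3 -m handwheel 'ROWS' [FORCE]. ROWS is JSON, a list of rows, each an object of numbers: "grip": the finger opening in cm, from 0 to 8.54; "tx", "ty", "tz": the shift along the tool's x, y, z in cm; "yaw": the turn about the tool's z in degrees. In form: [{"grip": .., "tx": .., "ty": .., "tz": .., "yaw": ..}, ...]. A call has 1 to 5 rows; each row shifts and turns the commanded pose from where the row before left it, along the tool's axes as they then stand; what a row does not reach is not made up. A row lasts 1/10 s, in which the tool goes at most 50 mm and 8.59 degrees, less where a joint would pass 70% of its speed; a pose out of reach is approached as far as the arm can. A call is refused whole if a number of a shift passes 5 or a number of a turn 8.59, either way. A call with a gripper value outside its range is refused whole. The fingers move at their own pace and stop on an object; FORCE is the grip in N (left out, the last holds). Time passes only in rows, so rows that do not move let the fingers close. It gives the time, the measured TCP pose, the force and the opening at its end, in the units of the state.
- get_obs(): the state, without advancing time (a new reading comes with each control period).
- read_camera(name): name is "scene" or "top" or "wrist"; returns a dict with "image" (400x640x3 uint8, blue, green, red), "intrinsics" (3x3 intrinsics, pixels), "position" and "attitude" of the camera in the world; the wrist camera has in their place "hand_eye" (4x4, takes a point from camera to tool coordinates, whose origin is the TCP and whose axes are the tool frame's). Camera axes: x right, y down, z forward; pixel columns grow to the right and rows downward; lengths in m; the calibration is good to about 2 mm. The wrist camera is an equidistant fisheye: a pixel r from the principal point sees the ray r / f radians off the axis. A picture is of the moment at which its call begins: read the wrist's pose just before it. There is no depth.
- hand_in(): hands the job in, once; it reports no verdict.
The state is a dict: "t": time; "q": joint angles; "joint_vel": joint speeds; "joint_torque": joint torques, N m; "eef_pos": TCP position; "tool_rot": TCP orientation; "contact_force": force on the tool from outside, world axes, zero at the start; "torque": the same for the moment, N m; "gripper_width": opening from 0.0 (shut) to 1.0 (fully open).
Only numpy, scipy, OpenCV 4.12 (cv2) and the standard library are available. Lean on these libraries where they do the work, as an engineer would, in place of code of your own. Each camera call takes 0.05 s, during which the arm holds its last target. There are 200 camera calls.

## Task

Sterilise the tweezers that are already in the steel chamber: set the loose steel lid on the chamber's rim so that it sits fully seated and level, and let go of it. Then press the steriliser's spring-return lever down past its first two clicks to the third, its lowest position, and keep it there: it only runs while held, so finish with the lever still held down. Leave the shaving cup, the toothbrush cup and the hand mirror where they are.

Things in the scene. Friction and masses are not known exactly. Their poses are not given: they have to be found in the camera images.
- lid_knob (a point): Loose lid on the counter, knob up: steel disc 88 mm across, 6 thick; black round knob 24 mm across, 34 tall on top; plug 66 mm across, 8 deep below (tapered foot); 48 tall in all, 0.11 to 0.19 kg. Left or right of the steriliser. Point on the axis within the knob: 32 mm above the plug's foot, 24 above the disc's underside, 18 above its top face, 16 below the knob's top. z out of the knob.
- chamber_rim (a point): Centre of the steel chamber's open mouth, at rim height, 90 mm above the counter; 80 mm outside, 72 inside, 65 deep. Lid seated = disc on rim, plug inside, lid_knob 24 mm straight above this. Axes are the fixed steriliser's: z up, y from lever end to chamber end. Its foot is 110 x 190 x 20 mm (x, y, z), centred 45 mm along -y from here.
- lever_top (a point): Middle of the top face of the lever, a flat grey tab (40 mm along x, 43 along y, 12 thick) out of a slot in the -y end face of the white tower (80 x 50 mm, top 118 above the counter). Up: face 112 mm above the counter. Point is 26 mm out from the tower's face, 151 mm from the chamber's axis along -y; it goes straight down with the lever. Axes as the steriliser's.
- lever (a joint): Downward travel of the lever, m: 0 up; clicks at 0.010, 0.020, 0.030 (third); hard stop 0.033. A spring returns it to 0 from anywhere when let go. The push needed runs from 4 to 8 N, with the clicks adding or taking up to 2 N on the way (never over 10 N before the stop); against the stop it rises steeply.
- shaving_cup: Closed plastic shaving cup, bystander, 74 mm diameter, 76 tall; origin at the centre of its underside. On the side of the steriliser where the lid is not.
- toothbrush_cup: White ceramic cup with blue flowers and toothbrushes, bystander, 76 mm diameter, 100 tall (brushes to 180); origin at the centre of its underside. Far left.
- folding_mirror: Folded black hand mirror lying flat, bystander, disc 100 mm diameter, 15 thick, handle 90 mm along its -y; origin at the centre of the disc's underside. Beyond the steriliser.
There are look-alikes about, which are no part of the job. What is shaped like the part that bears lid_knob but red or turquoise is not meant.

How it is judged:
On the way, in this order (a step that is already met when the one before it is completed fails the run):
1. the lid sits seated and level on the chamber's rim, let go, with the lever still up (horizontal distance between lid_knob and chamber_rim below 0.005 m and z of lid_knob in the frame of chamber_rim between 0.021 and 0.0262 m and angle between lid_knob's own z axis and vertical below 0.05 rad and contact force between each of the arm, the fingers and lid below 0.1 N and value of joint lever below 0.004 m), for 0.3 s.
2. the robot holds the lever at the third click (value of joint lever above 0.027 m and contact force between any of the fingers, the arm and lever above 2 N), for 0.3 s.
At the end, for the whole second after the job is handed in: The robot still presses the lever (over 2 N), at least 27 mm down at its third click; the untouched lid sits within 5 mm of the chamber's centre, about 2 mm of seated height and 0.05 rad of level; the three bystanders are within 30 mm of their start and upright (all of step 2 and horizontal distance between lid_knob and chamber_rim below 0.005 m and z of lid_knob in the frame of chamber_rim between 0.021 and 0.0262 m and angle between lid_knob's own z axis and vertical below 0.05 rad and contact force between the fingers and lid below 0.1 N and distance of each of shaving_cup, toothbrush_cup, folding_mirror from where it was at the start of the episode below 0.03 m and angle between each of shaving_cup, toothbrush_cup's own z axis and vertical below 0.5 rad); the arm keeps its last pose, push and grip.
It fails at once if a bystander is pushed more than 30 mm away or tipped (distance of any of shaving_cup, toothbrush_cup, folding_mirror from where it was at the start of the episode above 0.03 m or angle between any of shaving_cup, toothbrush_cup's own z axis and vertical above 0.5 rad).
It also fails if it takes over 56 s, if anything falls off the work surface, if the arm or the gripper's body presses on something with over 40 N, if the wrist force passes 120 N, or if a joint passes its speed limit or range.

## Working session

There is one attempt and no reset: what is moved stays moved. The work goes in short steps, Python scripts to look and compute and a shell command to move; the robot and the scene stay as the last step left them, time stands still between calls to the robot, and variables do not carry over. Pictures are saved under pics/ and viewed, about 8 in all and at most 12, crops included, and the job is handed in when it is done.

```bash
mkdir -p pics; ls
python3 - <<'E'
from station import *
import cv2,numpy as np
o=get_obs();print({k:np.round(v,3).tolist() for k,v in o.items()})
for n in("scene","top"):
    c=read_camera(n);cv2.imwrite(f"pics/{n}0.png",c["image"])
    print(n,c["intrinsics"],c["position"],c["attitude"])
E
```

```text
pics
{'t': 0.0, 'q': [1.073, 0.478, 0.022, 1.556, -0.011, 1.109, -0.083], 'joint_vel': [0.0, -0.001, -0.001, -0.002, -0.001, 0.001, -0.001], 'joint_torque': [0.0, -59.644, 1.608, -28.12, 0.013, 0.009, -0.0], 'eef_pos': [0.256, -0.624, 0.23], 'tool_rot': [-0.0, 0.831, -0.557, -0.001], 'contact_force': [0.222, 0.369, 0.292], 'torque': [-0.038, -0.03, 0.008], 'gripper_width': 0.997}
scene [[407.44448808   0.         326.69616751]
 [  0.         407.44448808 199.0084501 ]
 [  0.           0.           1.        ]] [1.17142027 0.50443353 1.09233448] [-0.12476553  0.37674216  0.8665152  -0.30273805]
top [[387.22632177   0.         322.44994197]
 [  0.         387.22632177 197.56069127]
 [  0.           0.           1.        ]] [ 0.45590806 -0.05297282  1.18811525] [ 0.05478519 -0.69874489  0.71184943 -0.04499491]
```

View pics/top0.png

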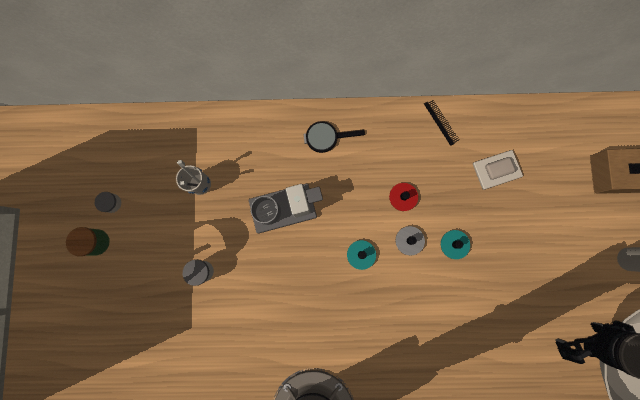

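View pics/scene0.png

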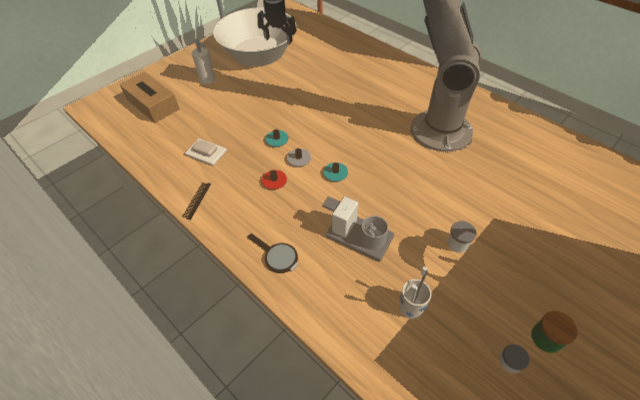

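Top view: the lid candidates are red (404,196), turquoise (362,254), turquoise (456,244) and bare steel (410,240). Only the steel one at (410,240) fits the description, since red and turquoise are excluded. The steriliser's chamber is at (265,209) and its lever at (314,195). I'll confirm in one enlarged crop and measure from it.

```bash
cat > h.py <<'E'
import cv2,numpy as np
from station import *
from scipy.spatial.transform import Rotation as R
def rot(q): return R.from_quat(np.roll(q,-1))
def ray(c,u,v):
    K=c["intrinsics"]; d=np.array([(u-K[0,2])/K[0,0],(v-K[1,2])/K[1,1],1.])
    return np.array(c["position"]),rot(c["attitude"]).apply(d)
def onz(c,u,v,z):
    p,d=ray(c,u,v); return p+d*(z-p[2])/d[2]
def proj(c,P):
    q=rot(c["attitude"]).inv().apply(np.array(P)-c["position"]); K=c["intrinsics"]
    return K[:2,:2]@(q[:2]/q[2])+K[:2,2]
def wray(c,o,u,v):
    K=c["intrinsics"]; a=np.array([u-K[0,2],v-K[1,2]]); r=np.hypot(*a); th=r/K[0,0]
    d=np.r_[a/max(r,1e-9)*np.sin(th),np.cos(th)]; H=np.array(c["hand_eye"]); T=rot(o["tool_rot"])
    return np.array(o["eef_pos"])+T.apply(H[:3,3]),T.apply(H[:3,:3]@d)
def wonz(c,o,u,v,z):
    p,d=wray(c,o,u,v); return p+d*(z-p[2])/d[2]
E
python3 - <<'E'
from h import *
t=read_camera("top");s=read_camera("scene")
a=t["image"][165:275,240:440]; b=s["image"][125:260,255:405]
cv2.imwrite("pics/c1.png",np.vstack([cv2.resize(a,(600,330),interpolation=2)[:, :],cv2.resize(b[:,:],(600,540),interpolation=2)[:270]]))
cv2.imwrite("pics/c1.png",np.hstack([cv2.resize(a,None,fx=4,fy=4,interpolation=2)]))
cv2.imwrite("pics/c2.png",cv2.resize(b,None,fx=4.4,fy=4.4,interpolation=2))
E
```

```text
(no output)
```

View pics/c1.png

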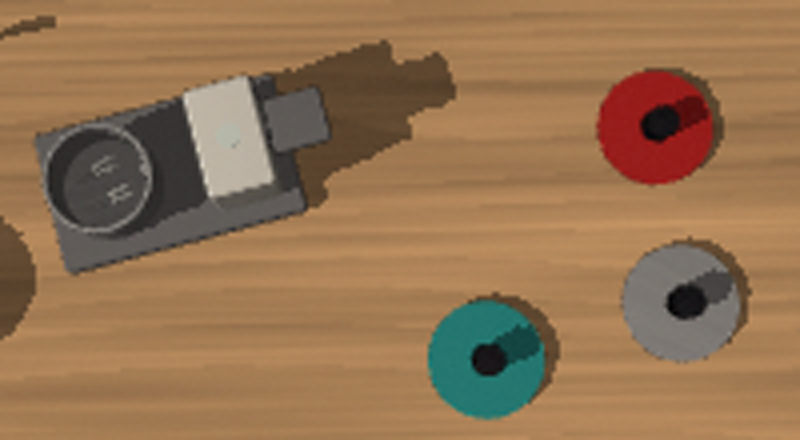

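View pics/c2.png

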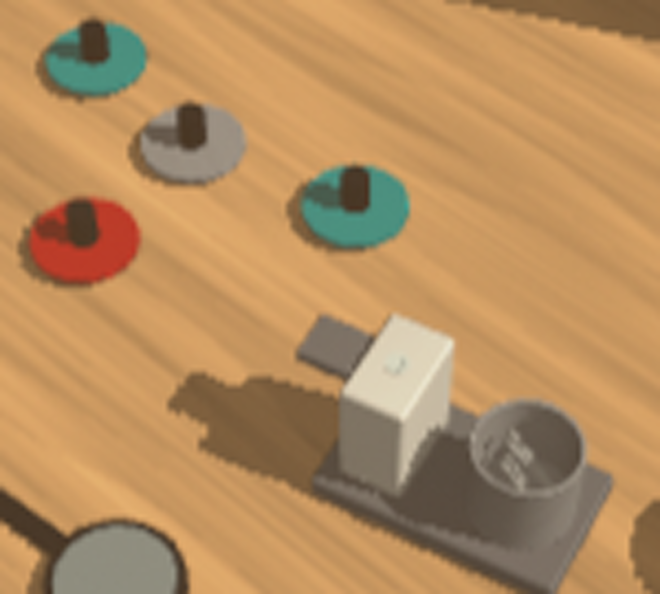

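Confirmed: the steel lid with black knob is the one at top-crop (682,302). The rim ellipse is centred at top-crop (99,179) and scene-crop (527,449). The tower top corners and the foot edge are clear enough to give the heading.

Run:
```python
from h import *
t=read_camera("top");s=read_camera("scene")
T=lambda x,y:(240+(x+.5)/4-.5,165+(y+.5)/4-.5)
S=lambda x,y:(255+(x+.5)/4.4-.5,125+(y+.5)/4.4-.5)
for n,img,lo in(("top",t,(395,225,427,257)),("scene",s,(280,142,316,172))):
    x0,y0,x1,y1=lo;a=img["image"][y0:y1,x0:x1];h=cv2.cvtColor(a,cv2.COLOR_BGR2HSV)
    m=(((h[...,1]<60)&(h[...,2]>50))|(h[...,2]<60)).astype(np.uint8)
    ys,xs=np.nonzero(m); print(n,m.sum(),xs.min()+x0,xs.max()+x0,ys.min()+y0,ys.max()+y0)
    if n=="top":
        (cx,cy),r=cv2.minEnclosingCircle(np.c_[xs,ys].astype(np.float32));print(cx+x0,cy+y0,r, onz(t,cx+x0,cy+y0,.014))
        k=np.argwhere(a.max(2)<45);kc=k.mean(0);print("knob",kc+[y0,x0], onz(t,kc[1]+x0,kc[0]+y0,.044))
print("lid T",onz(t,*T(682,302),.014),"S",onz(s,*S(192,143.5),.014))
print("rim T",onz(t,*T(99,179),.09),"S",onz(s,*S(527,449),.09))
c=[onz(t,*T(*p),.118) for p in((183,95),(248,76),(274,185),(209,208))]
print("tower",np.mean(c,0));
for i in range(4): d=c[(i+1)%4]-c[i];print(np.hypot(*d[:2]),np.degrees(np.arctan2(d[1],d[0])))
f=[onz(t,*T(*p),.02) for p in((73,273),(306,210),(36,136))]
for i in(1,2): d=f[i]-f[0];print("foot",np.hypot(*d[:2]),np.degrees(np.arctan2(d[1],d[0])))
l=[onz(t,*T(*p),.112) for p in((318,88),(331,142))];d=l[1]-l[0];print("lever end",np.mean(l,0),np.degrees(np.arctan2(d[1],d[0])))
w=read_camera("wrist");print(w["intrinsics"],np.round(w["hand_eye"],3))
```

```text
top 658 396 424 226 254
409.74098682403564 240.27988624572754 14.51624584197998 [ 0.48817656 -0.2982032   0.014     ]
knob [240.08064516 411.22580645] [ 0.48785399 -0.29629948  0.044     ]
scene 222 285 309 142 165
lid T [ 0.48861849 -0.29937616  0.014     ] S [ 0.49013237 -0.29709559  0.014     ]
rim T [0.58133407 0.12750518 0.09      ] S [0.58457744 0.13052968 0.09      ]
tower [0.60328867 0.03243788 0.118     ]
0.047456596227493805 -74.59668314389496
0.07917968077647392 -167.3675527340634
0.0477958179794475 108.51404792509534
0.08178344741852021 12.53219575438123
foot 0.1819104297638667 -75.90167265828649
foot 0.10880077994608618 15.433539806100509
lever end [ 0.6210764  -0.03479992  0.112     ] -167.5882763322199
[[309.70691629   0.         320.4257297 ]
 [  0.         309.70691629 197.72763514]
 [  0.           0.           1.        ]] [[ 1.     0.001 -0.001 -0.001]
 [-0.     0.965  0.264 -0.067]
 [ 0.001 -0.264  0.965 -0.142]
 [ 0.     0.     0.     1.   ]]
```

```bash
cat >> h.py <<'E'
def go(x,y,z,ang=None):
    "shift in tool cm to target, and yaw deg to bring tool x to world angle ang"
    o=get_obs();T=rot(o["tool_rot"]);d=T.inv().apply(np.array([x,y,z])-o["eef_pos"])*100
    tx=T.apply([1,0,0]);a=np.degrees(np.arctan2(tx[1],tx[0]))
    print("t",round(o["t"],2),"pos",np.round(o["eef_pos"],4),"tool-x",round(a,2),"zdown",np.round(T.apply([0,0,1]),3),"F",np.round(o["contact_force"],1),"grip",round(o["gripper_width"]*8.54,2),"| shift cm",np.round(d,2),"yaw",None if ang is None else round((a-ang+180)%360-180,2))
E
python3 -m handwheel '[{"tz":-1,"yaw":-8.2},{"tz":-1,"yaw":-8.2},{"tz":-1,"yaw":-8.2},{"tz":-1,"yaw":-8.2},{"tz":-1,"yaw":-8.2}]'
python3 -m handwheel '[{"yaw":-8.2},{"yaw":-8.2},{"yaw":-8.2},{"yaw":-8.2},{"yaw":-8.2}]'
python3 -c "
from h import *
go(.583,.129,.28,14)"
```

```text
t 0.35 pos [ 0.2565 -0.6242  0.2311] tool-x -67.67 zdown [-0.  0. -1.] F [ 0.7  0.4 -0.4] grip 8.53 | shift cm [-57.27 -58.83  -4.87] yaw -81.67invalid input
invalid input
```

```bash
python3 -m handwheel '[{"grip":8.5,"tx":0,"ty":0,"tz":-1,"yaw":-8.2},{"grip":8.5,"tx":0,"ty":0,"tz":-1,"yaw":-8.2},{"grip":8.5,"tx":0,"ty":0,"tz":-1,"yaw":-8.2},{"grip":8.5,"tx":0,"ty":0,"tz":-1,"yaw":-8.2},{"grip":8.5,"tx":0,"ty":0,"tz":-1,"yaw":-8.2}]'
python3 -m handwheel '[{"grip":8.5,"tx":0,"ty":0,"tz":0,"yaw":-8.2},{"grip":8.5,"tx":0,"ty":0,"tz":0,"yaw":-8.2},{"grip":8.5,"tx":0,"ty":0,"tz":0,"yaw":-8.2},{"grip":8.5,"tx":0,"ty":0,"tz":0,"yaw":-8.2},{"grip":8.5,"tx":0,"ty":0,"tz":0,"yaw":-8.2}]'
python3 -c "
from h import *
go(.583,.129,.28,14)"
```

```text
t: 0.85
eef_pos: [0.2564, -0.6243, 0.2817]
tool_rot: [-0.0, 0.974, -0.228, -0.0]
contact_force: [-0.3, -0.3, 1.2]
gripper_width: 0.995
t: 1.35
eef_pos: [0.2564, -0.6244, 0.2813]
tool_rot: [-0.0, 0.992, 0.128, -0.0]
contact_force: [0.2, 0.6, -0.0]
gripper_width: 0.998
t 1.35 pos [ 0.2564 -0.6244  0.2813] tool-x 14.66 zdown [-0.  0. -1.] F [ 0.2  0.6 -0. ] grip 8.52 | shift cm [ 50.67 -64.62   0.13] yaw 0.66
```

```bash
python3 -m handwheel '[{"grip":8.5,"tx":3,"ty":-3.8,"tz":0,"yaw":0},{"grip":8.5,"tx":3,"ty":-3.8,"tz":0,"yaw":0},{"grip":8.5,"tx":3,"ty":-3.8,"tz":0,"yaw":0},{"grip":8.5,"tx":3,"ty":-3.8,"tz":0,"yaw":0},{"grip":8.5,"tx":3,"ty":-3.8,"tz":0,"yaw":0}]'
python3 -m handwheel '[{"grip":8.5,"tx":3,"ty":-3.8,"tz":0,"yaw":0},{"grip":8.5,"tx":3,"ty":-3.8,"tz":0,"yaw":0},{"grip":8.5,"tx":3,"ty":-3.8,"tz":0,"yaw":0},{"grip":8.5,"tx":3,"ty":-3.8,"tz":0,"yaw":0},{"grip":8.5,"tx":3,"ty":-3.8,"tz":0,"yaw":0}]'
python3 -m handwheel '[{"grip":8.5,"tx":3,"ty":-3.8,"tz":0,"yaw":0},{"grip":8.5,"tx":3,"ty":-3.8,"tz":0,"yaw":0},{"grip":8.5,"tx":3,"ty":-3.8,"tz":0,"yaw":0},{"grip":8.5,"tx":3,"ty":-3.8,"tz":0,"yaw":0},{"grip":8.5,"tx":3,"ty":-3.8,"tz":0,"yaw":0}]'
python3 -c "
from h import *
go(.583,.129,.28,14)"
```

```text
t: 1.85
eef_pos: [0.3553, -0.4014, 0.2815]
tool_rot: [0.0, 0.992, 0.125, 0.0]
contact_force: [0.6, 0.2, 0.1]
gripper_width: 0.997
t: 2.35
eef_pos: [0.4535, -0.1802, 0.2817]
tool_rot: [0.0, 0.992, 0.125, 0.0]
contact_force: [0.2, -1.1, -0.3]
gripper_width: 0.996
t: 2.85
eef_pos: [0.552, 0.0408, 0.2816]
tool_rot: [0.0, 0.992, 0.124, 0.0]
contact_force: [0.9, -1.3, -0.2]
gripper_width: 0.995
t 2.85 pos [0.552  0.0408 0.2816] tool-x 14.29 zdown [ 0.001 -0.    -1.   ] F [ 0.9 -1.3 -0.2] grip 8.49 | shift cm [ 5.18 -7.78  0.15] yaw 0.29
```

```bash
python3 -m handwheel '[{"grip":8.5,"tx":2.6,"ty":-3.8,"tz":0,"yaw":0},{"grip":8.5,"tx":2.6,"ty":-3.9,"tz":0,"yaw":0},{"grip":8.5,"tx":0,"ty":0,"tz":0,"yaw":0},{"grip":8.5,"tx":0,"ty":0,"tz":0,"yaw":0},{"grip":8.5,"tx":0,"ty":0,"tz":0,"yaw":0}]'
python3 - <<'E'
from h import *
go(.583,.129,.28,14)
w=read_camera("wrist");cv2.imwrite("pics/w1.png",w["image"])
E
```

```text
t: 3.35
eef_pos: [0.5827, 0.1252, 0.281]
tool_rot: [0.001, 0.992, 0.124, -0.0]
contact_force: [-0.9, -0.7, 0.9]
gripper_width: 0.996
t 3.35 pos [0.5827 0.1252 0.281 ] tool-x 14.24 zdown [-0.    -0.001 -1.   ] F [-0.9 -0.7  0.9] grip 8.5 | shift cm [ 0.12 -0.36  0.1 ] yaw 0.24
```

View pics/w1.png

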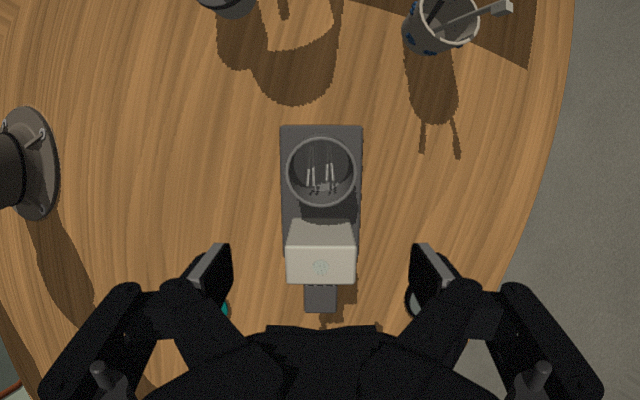

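Wrist view: the rim ring is centred near (321,171), the tower top near (320,262) and the lever tab near (320,298). The toothbrush and shaving cups are well clear at the top. Next I'll fit the rim circle from edge pixels cast onto z=0.09.

```bash
cat >> h.py <<'E'
def circ(c,o,guess,z,rlo,rhi,box,band=.0025):
    x0,y0,x1,y1=box; g=cv2.cvtColor(c["image"],cv2.COLOR_BGR2GRAY)
    e=cv2.Canny(g,40,100)[y0:y1,x0:x1]; ys,xs=np.nonzero(e)
    P=np.array([wonz(c,o,u+x0,v+y0,z)[:2] for u,v in zip(xs,ys)])
    best=None
    for r in np.arange(rlo,rhi,.0005):
        cc=np.array(guess,float)
        for k in range(15):
            d=P-cc; n=np.hypot(*d.T); m=abs(n-r)<(band if k>5 else 2*band)
            if m.sum()<8: break
            cc=cc+2*np.mean((d*(1-r/n)[:,None])[m],0)*.7
        d=P-cc;n=np.hypot(*d.T);m=abs(n-r)<.001
        cov=len(set((np.degrees(np.arctan2(d[m,1],d[m,0]))//10).astype(int)))
        print(round(r,4),np.round(cc,4),m.sum(),"sectors",cov)
E
python3 - <<'E'
from h import *
o=get_obs();w=read_camera("wrist")
print(wonz(w,o,321,171,.09))
circ(w,o,wonz(w,o,321,171,.09)[:2],.09,.035,.042,(275,120,370,225))
# lateral symmetry: tower top edges & lever end edge
for n,u,v,z in(("towerL",286,283,.118),("towerR",354,284,.118),("tower far L",290,219,.118),("tower far R",353,219,.118),("levL",304,311,.112),("levR",335,311,.112)): print(n,wonz(w,o,u,v,z))
E
```

```text
[0.58122718 0.13176873 0.09      ]
0.035 [0.5809 0.1313] 126 sectors 34
0.0355 [0.5809 0.1314] 210 sectors 36
0.036 [0.5811 0.1314] 236 sectors 36
0.0365 [0.5808 0.1324] 153 sectors 33
0.037 [0.5807 0.1321] 116 sectors 32
0.0375 [0.5808 0.1313] 34 sectors 19
0.038 [0.5808 0.131 ] 64 sectors 29
0.0385 [0.5804 0.1303] 150 sectors 34
0.039 [0.5809 0.1303] 192 sectors 36
0.0395 [0.5809 0.131 ] 244 sectors 36
0.04 [0.5809 0.1311] 192 sectors 36
0.0405 [0.5814 0.1312] 115 sectors 30
0.041 [0.5856 0.1317] 95 sectors 22
0.0415 [0.5862 0.1314] 105 sectors 23
towerL [0.57294188 0.00231174 0.118     ]
towerR [0.64846301 0.02018539 0.118     ]
tower far L [0.56105628 0.07949443 0.118     ]
tower far R [0.62493057 0.09572133 0.118     ]
levL [ 0.6023674  -0.03548655  0.112     ]
levR [ 0.63895572 -0.02611794  0.112     ]
```

Rim: inner (36 mm) and outer (40 mm) circles agree at (0.581, 0.131). Now over to the lid.

```bash
python3 -m handwheel '[{"grip":8.5,"tx":-2,"ty":4.2,"tz":0,"yaw":0},{"grip":8.5,"tx":-2,"ty":4.2,"tz":0,"yaw":0},{"grip":8.5,"tx":-2,"ty":4.2,"tz":0,"yaw":0},{"grip":8.5,"tx":-2,"ty":4.2,"tz":0,"yaw":0},{"grip":8.5,"tx":-2,"ty":4.2,"tz":0,"yaw":0}]'
python3 -m handwheel '[{"grip":8.5,"tx":-2,"ty":4.2,"tz":0,"yaw":0},{"grip":8.5,"tx":-2,"ty":4.2,"tz":0,"yaw":0},{"grip":8.5,"tx":-2,"ty":4.2,"tz":0,"yaw":0},{"grip":8.5,"tx":-2,"ty":4.2,"tz":0,"yaw":0},{"grip":8.5,"tx":0,"ty":0,"tz":0,"yaw":0}]'
python3 -m handwheel '[{"grip":8.5,"tx":-1.6,"ty":0.7,"tz":0,"yaw":0},{"grip":8.5,"tx":0,"ty":0,"tz":0,"yaw":0},{"grip":8.5,"tx":0,"ty":0,"tz":0,"yaw":0}]'
python3 - <<'E'
from h import *
go(.489,-.298,.28,14)
o=get_obs();w=read_camera("wrist");cv2.imwrite("pics/w2.png",w["image"])
E
```

```text
t: 3.95
eef_pos: [0.5366, -0.1048, 0.2817]
tool_rot: [0.001, 0.992, 0.124, 0.0]
contact_force: [-0.2, -0.2, 0.6]
gripper_width: 0.997
t: 4.45
eef_pos: [0.4977, -0.2937, 0.2809]
tool_rot: [0.002, 0.993, 0.118, -0.001]
contact_force: [0.2, -0.2, -0.5]
gripper_width: 0.996
t: 4.75
eef_pos: [0.4877, -0.2952, 0.2815]
tool_rot: [0.0, 0.992, 0.124, 0.0]
contact_force: [-0.1, 0.1, 0.7]
gripper_width: 0.997
t 4.75 pos [ 0.4877 -0.2952  0.2815] tool-x 14.22 zdown [ 0. -0. -1.] F [-0.1  0.1  0.7] grip 8.52 | shift cm [0.06 0.3  0.15] yaw 0.22
```

View pics/w2.png

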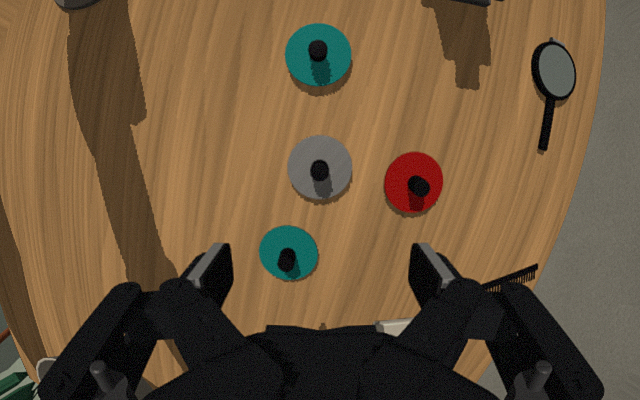

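The steel lid is at (320,168), with its knob at about (320,171). Red and turquoise are its neighbours.

Run:
```python
from h import *
o=get_obs();w=read_camera("wrist")
g=wonz(w,o,320,167,.014)[:2]
circ(w,o,g,.014,.043,.0455,(275,125,365,215))
g=wonz(w,o,320,165,.048)[:2]; print(g)
circ(w,o,g,.048,.011,.013,(305,150,336,180),.0015)
r=wonz(w,o,419,186,.03);t=wonz(w,o,287,260,.03);print(r,t)
```

```text
0.043 [ 0.4859 -0.2969] 129 sectors 32
0.0435 [ 0.4859 -0.2969] 160 sectors 33
0.044 [ 0.486  -0.2968] 158 sectors 33
0.0445 [ 0.486  -0.2969] 138 sectors 33
0.045 [ 0.4859 -0.2966] 96 sectors 31
0.0455 [ 0.4873 -0.2987] 91 sectors 22
[ 0.48568603 -0.28784363]
0.011 [ 0.4853 -0.2928] 35 sectors 20
0.0115 [ 0.4854 -0.2936] 39 sectors 23
0.012 [ 0.4858 -0.2944] 46 sectors 28
0.0125 [ 0.4865 -0.2938] 37 sectors 21
[ 0.62243484 -0.28389124  0.03      ] [ 0.47436727 -0.43317467  0.03      ]h.py:34: RuntimeWarning: divide by zero encountered in divide
  cc=cc+2*np.mean((d*(1-r/n)[:,None])[m],0)*.7
h.py:34: RuntimeWarning: invalid value encountered in multiply
  cc=cc+2*np.mean((d*(1-r/n)[:,None])[m],0)*.7
```

```bash
python3 -m handwheel '[{"grip":5.5,"tx":-0.2,"ty":0.1,"tz":4,"yaw":0},{"grip":5.5,"tx":0,"ty":0,"tz":4,"yaw":0},{"grip":5.5,"tx":0,"ty":0,"tz":4,"yaw":0},{"grip":5.5,"tx":0,"ty":0,"tz":4,"yaw":0},{"grip":5.5,"tx":0,"ty":0,"tz":3,"yaw":0}]'
python3 -m handwheel '[{"grip":5.5,"tx":0,"ty":0,"tz":1,"yaw":0},{"grip":5.5,"tx":0,"ty":0,"tz":0,"yaw":0},{"grip":5.5,"tx":0,"ty":0,"tz":0,"yaw":0}]'
python3 - <<'E'
from h import *
go(.486,-.297,.02,14)
o=get_obs();w=read_camera("wrist")
circ(w,o,[.486,-.297],.014,.0435,.0445,(200,100,440,360))
E
```

```text
t: 5.35
eef_pos: [0.4862, -0.295, 0.089]
tool_rot: [-0.001, 0.992, 0.125, -0.001]
contact_force: [0.0, 0.3, 0.7]
gripper_width: 0.643
t: 5.65
eef_pos: [0.4878, -0.2963, 0.0827]
tool_rot: [0.001, 0.992, 0.125, 0.001]
contact_force: [0.6, 0.3, 0.3]
gripper_width: 0.643
t 5.65 pos [ 0.4878 -0.2963  0.0827] tool-x 14.36 zdown [ 0.002 -0.001 -1.   ] F [0.6 0.3 0.3] grip 5.49 | shift cm [-0.2   0.01  6.27] yaw 0.36
0.0435 [ 0.4862 -0.297 ] 412 sectors 36
0.044 [ 0.4862 -0.2972] 409 sectors 36
0.0445 [ 0.4863 -0.2974] 314 sectors 35
```

```bash
python3 -m handwheel '[{"grip":5.5,"tx":-0.1,"ty":0.1,"tz":2.5,"yaw":0},{"grip":5.5,"tx":0,"ty":0,"tz":2.5,"yaw":0},{"grip":5.5,"tx":0,"ty":0,"tz":1.1,"yaw":0},{"grip":5.5,"tx":0,"ty":0,"tz":0,"yaw":0},{"grip":5.5,"tx":0,"ty":0,"tz":0,"yaw":0}]'
python3 - <<'E'
from h import *
for i in range(4):go(.486,-.297,.02,14);read_camera("top")
w=read_camera("wrist");cv2.imwrite("pics/w3.png",w["image"])
E
```

```text
t: 6.2
eef_pos: [0.4867, -0.2978, 0.0216]
tool_rot: [0.001, 0.992, 0.125, 0.001]
contact_force: [0.4, 0.2, 0.2]
gripper_width: 0.644
t 6.2 pos [ 0.4867 -0.2978  0.0216] tool-x 14.34 zdown [ 0.002 -0.001 -1.   ] F [0.4 0.2 0.2] grip 5.5 | shift cm [-0.05 -0.09  0.16] yaw 0.34
t 6.25 pos [ 0.4868 -0.2979  0.0218] tool-x 14.33 zdown [ 0.002 -0.001 -1.   ] F [0.1 0.  0.5] grip 5.52 | shift cm [-0.06 -0.11  0.18] yaw 0.33
t 6.3 pos [ 0.4868 -0.2979  0.0218] tool-x 14.33 zdown [ 0.002 -0.001 -1.   ] F [-0.8  0.8 -0.1] grip 5.49 | shift cm [-0.06 -0.11  0.18] yaw 0.33
t 6.35 pos [ 0.4867 -0.2979  0.0217] tool-x 14.33 zdown [ 0.002 -0.001 -1.   ] F [-0.8 -0.4  0.2] grip 5.52 | shift cm [-0.04 -0.11  0.16] yaw 0.33
```

View pics/w3.png

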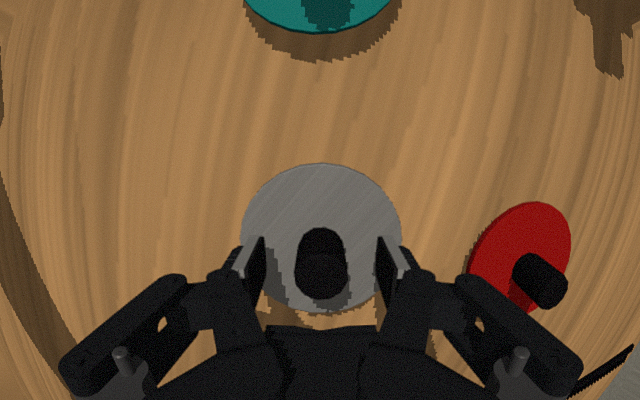

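The knob is centred between the pads over the steel disc. Closing now.

```bash
python3 -m handwheel '[{"grip":1.5,"tx":0,"ty":-0.1,"tz":0,"yaw":0},{"grip":1.5,"tx":0,"ty":0,"tz":0,"yaw":0},{"grip":1.5,"tx":0,"ty":0,"tz":0,"yaw":0},{"grip":1.5,"tx":0,"ty":0,"tz":0,"yaw":0},{"grip":1.5,"tx":0,"ty":0,"tz":0,"yaw":0}]' 50
python3 -m handwheel '[{"grip":1.5,"tx":0,"ty":0,"tz":0,"yaw":0},{"grip":1.5,"tx":0,"ty":0,"tz":-0.5,"yaw":0},{"grip":1.5,"tx":0,"ty":0,"tz":-2,"yaw":0},{"grip":1.5,"tx":0,"ty":0,"tz":-3,"yaw":0},{"grip":1.5,"tx":0,"ty":0,"tz":0,"yaw":0}]'
python3 - <<'E'
from h import *
go(.581,.131,.20,14)
E
```

```text
t: 6.95
eef_pos: [0.4856, -0.2965, 0.0207]
tool_rot: [0.0, 0.992, 0.125, 0.0]
contact_force: [-2.2, 0.7, 5.7]
gripper_width: 0.264
t: 7.45
eef_pos: [0.4877, -0.2975, 0.0786]
tool_rot: [0.002, 0.992, 0.125, 0.002]
contact_force: [1.7, -0.0, -1.0]
gripper_width: 0.263
t 7.45 pos [ 0.4877 -0.2975  0.0786] tool-x 14.33 zdown [ 0.005 -0.003 -1.   ] F [ 1.7 -0.  -1. ] grip 2.25 | shift cm [ 19.69 -39.16 -12.21] yaw 0.33
```

```bash
python3 -m handwheel '[{"grip":1.5,"tx":0,"ty":0,"tz":-3,"yaw":0},{"grip":1.5,"tx":0,"ty":0,"tz":-4,"yaw":0},{"grip":1.5,"tx":0,"ty":0,"tz":-4,"yaw":0},{"grip":1.5,"tx":0.9,"ty":-1.8,"tz":-2,"yaw":0},{"grip":1.5,"tx":1.8,"ty":-3.6,"tz":0,"yaw":0}]'
python3 -m handwheel '[{"grip":1.5,"tx":1.8,"ty":-3.6,"tz":0,"yaw":0},{"grip":1.5,"tx":1.8,"ty":-3.6,"tz":0,"yaw":0},{"grip":1.5,"tx":1.8,"ty":-3.6,"tz":0,"yaw":0},{"grip":1.5,"tx":1.8,"ty":-3.6,"tz":0,"yaw":0},{"grip":1.5,"tx":1.8,"ty":-3.6,"tz":0,"yaw":0}]'
python3 -m handwheel '[{"grip":1.5,"tx":1.8,"ty":-3.6,"tz":0,"yaw":0},{"grip":1.5,"tx":1.8,"ty":-3.6,"tz":0,"yaw":0},{"grip":1.5,"tx":1.8,"ty":-3.6,"tz":0,"yaw":0},{"grip":1.5,"tx":0.9,"ty":-1.8,"tz":0,"yaw":0},{"grip":1.5,"tx":0,"ty":0,"tz":0,"yaw":0}]'
python3 - <<'E'
from h import *
go(.581,.131,.125,14)
E
```

```text
t: 7.95
eef_pos: [0.4991, -0.2412, 0.2079]
tool_rot: [0.002, 0.993, 0.121, 0.002]
contact_force: [1.7, 1.1, -2.6]
gripper_width: 0.265
t: 8.45
eef_pos: [0.5405, -0.0395, 0.2045]
tool_rot: [0.0, 0.992, 0.125, -0.001]
contact_force: [1.2, 0.1, -1.5]
gripper_width: 0.265
t: 8.95
eef_pos: [0.5702, 0.1014, 0.2047]
tool_rot: [-0.001, 0.992, 0.128, -0.0]
contact_force: [-0.5, -0.4, -2.2]
gripper_width: 0.26
t 8.95 pos [0.5702 0.1014 0.2047] tool-x 14.68 zdown [-0.001  0.002 -1.   ] F [-0.5 -0.4 -2.2] grip 2.22 | shift cm [ 1.79 -2.57  7.98] yaw 0.68
```

```bash
python3 -m handwheel '[{"grip":1.5,"tx":0.9,"ty":-1.3,"tz":1,"yaw":0},{"grip":1.5,"tx":0.9,"ty":-1.3,"tz":1,"yaw":0},{"grip":1.5,"tx":0,"ty":0,"tz":1,"yaw":0.5},{"grip":1.5,"tx":0,"ty":0,"tz":0,"yaw":0},{"grip":1.5,"tx":0,"ty":0,"tz":0,"yaw":0}]'
python3 - <<'E'
from h import *
go(.581,.131,.135,14)
o=get_obs();w=read_camera("wrist");cv2.imwrite("pics/w4.png",w["image"])
p=o["eef_pos"]
circ(w,o,p[:2],p[2]-.0067,.043,.045,(220,140,420,330),.002)
E
```

```text
t: 9.45
eef_pos: [0.5814, 0.1247, 0.1747]
tool_rot: [0.001, 0.993, 0.12, -0.001]
contact_force: [0.3, -0.3, -1.8]
gripper_width: 0.266
t 9.45 pos [0.5814 0.1247 0.1747] tool-x 13.75 zdown [-0.001 -0.001 -1.   ] F [ 0.3 -0.3 -1.8] grip 2.27 | shift cm [ 0.12 -0.62  3.97] yaw -0.25
0.043 [0.5814 0.1245] 444 sectors 31
0.0435 [0.5814 0.1242] 463 sectors 31
0.044 [0.5814 0.124 ] 432 sectors 31
0.0445 [0.5816 0.1233] 331 sectors 29
0.045 [0.5819 0.1222] 307 sectors 24
```

View pics/w4.png

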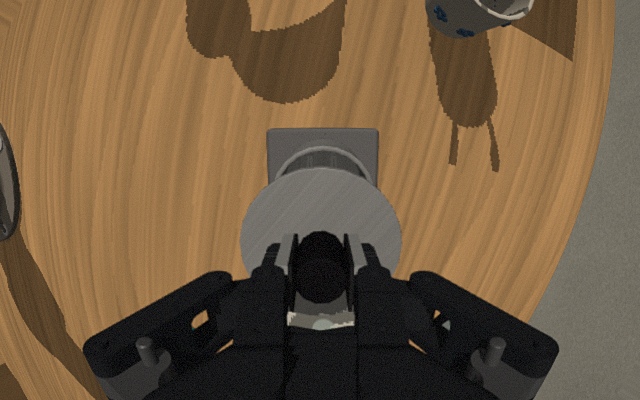

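The lid is held level and centred under the TCP, with the rim visible behind it. I'll shift about 7 mm toward the rim and lower.

```bash
python3 -m handwheel '[{"grip":1.5,"tx":0.1,"ty":-0.7,"tz":1,"yaw":0},{"grip":1.5,"tx":0,"ty":0,"tz":2,"yaw":0},{"grip":1.5,"tx":0,"ty":0,"tz":1,"yaw":0},{"grip":1.5,"tx":0,"ty":0,"tz":0,"yaw":0},{"grip":1.5,"tx":0,"ty":0,"tz":0,"yaw":0}]'
python3 - <<'E'
from h import *
for i in range(3): go(.581,.1312,.1027,14);read_camera("top")
o=get_obs();w=read_camera("wrist");p=o["eef_pos"]
circ(w,o,p[:2],p[2]-.0067,.043,.0445,(220,140,420,330),.002)
# visible far arc of rim/foot check
E
```

```text
t: 10.0
eef_pos: [0.5812, 0.1336, 0.1354]
tool_rot: [-0.0, 0.993, 0.12, -0.0]
contact_force: [-0.0, -0.3, -1.5]
gripper_width: 0.261
t 10.0 pos [0.5812 0.1336 0.1354] tool-x 13.83 zdown [-0.  0. -1.] F [-0.  -0.3 -1.5] grip 2.23 | shift cm [-0.07  0.23  3.27] yaw -0.17
t 10.05 pos [0.5815 0.1337 0.1359] tool-x 13.83 zdown [ 0.001  0.    -1.   ] F [-0.7  0.3 -1.2] grip 2.21 | shift cm [-0.11  0.23  3.32] yaw -0.17
t 10.1 pos [0.5816 0.1338 0.1361] tool-x 13.82 zdown [ 0.001  0.    -1.   ] F [ 0.1  0.2 -2. ] grip 2.23 | shift cm [-0.12  0.23  3.34] yaw -0.18
0.043 [0.5817 0.1332] 415 sectors 29
0.0435 [0.5818 0.1328] 422 sectors 30
0.044 [0.5818 0.1324] 386 sectors 30
0.0445 [0.582  0.1317] 317 sectors 26
```

```bash
python3 -m handwheel '[{"grip":1.5,"tx":-0.1,"ty":0.17,"tz":1,"yaw":0},{"grip":1.5,"tx":0,"ty":0,"tz":1,"yaw":0},{"grip":1.5,"tx":0,"ty":0,"tz":0.3,"yaw":0},{"grip":1.5,"tx":0,"ty":0,"tz":0,"yaw":0},{"grip":1.5,"tx":0,"ty":0,"tz":0,"yaw":0}]'
python3 - <<'E'
from h import *
go(.581,.1312,.1027,14)
o=get_obs();w=read_camera("wrist");p=o["eef_pos"]
circ(w,o,p[:2],p[2]-.0067,.0435,.0445,(220,140,420,330),.002)
E
python3 -m handwheel '[{"grip":1.5,"tx":0,"ty":0,"tz":0.3,"yaw":0},{"grip":1.5,"tx":0,"ty":0,"tz":0.3,"yaw":0},{"grip":1.5,"tx":0,"ty":0,"tz":0,"yaw":0}]'
```

```text
t: 10.7
eef_pos: [0.5805, 0.1318, 0.1122]
tool_rot: [-0.0, 0.993, 0.12, -0.0]
contact_force: [-0.3, 0.7, -1.5]
gripper_width: 0.265
t 10.7 pos [0.5805 0.1318 0.1122] tool-x 13.84 zdown [-0.  0. -1.] F [-0.3  0.7 -1.5] grip 2.26 | shift cm [0.04 0.07 0.95] yaw -0.16
0.0435 [0.5806 0.1309] 367 sectors 27
0.044 [0.5806 0.1304] 336 sectors 27
0.0445 [0.5807 0.1296] 296 sectors 23
t: 11.05
eef_pos: [0.5802, 0.1315, 0.1059]
tool_rot: [0.0, 0.993, 0.12, -0.0]
contact_force: [-0.0, 0.7, -1.8]
gripper_width: 0.265
```

The foot is 5 mm inside the mouth with no contact force. Lowering the rest.

```bash
python3 -m handwheel '[{"grip":1.5,"tx":0,"ty":0,"tz":0.15,"yaw":0},{"grip":1.5,"tx":0,"ty":0,"tz":0.1,"yaw":0},{"grip":1.5,"tx":0,"ty":0,"tz":0.1,"yaw":0},{"grip":1.5,"tx":0,"ty":0,"tz":0,"yaw":0}]'
```

```text
t: 11.45
eef_pos: [0.5805, 0.1317, 0.1028]
tool_rot: [0.0, 0.993, 0.12, 0.0]
contact_force: [0.6, -0.3, -1.8]
gripper_width: 0.264
```

```bash
python3 -m handwheel '[{"grip":1.5,"tx":0,"ty":0,"tz":0.1,"yaw":0},{"grip":1.5,"tx":0,"ty":0,"tz":0,"yaw":0},{"grip":1.5,"tx":0,"ty":0,"tz":0,"yaw":0}]'
```

```text
t: 11.75
eef_pos: [0.5806, 0.1317, 0.1027]
tool_rot: [0.0, 0.993, 0.12, 0.0]
contact_force: [-2.5, -1.3, 6.4]
gripper_width: 0.262
```

Contact shows 6.4 N upward at exactly the predicted seated height. Release and lift.

```bash
python3 -m handwheel '[{"grip":5,"tx":0,"ty":0,"tz":0,"yaw":0},{"grip":5,"tx":0,"ty":0,"tz":0,"yaw":0},{"grip":5,"tx":0,"ty":0,"tz":0,"yaw":0},{"grip":5,"tx":0,"ty":0,"tz":0,"yaw":0},{"grip":5,"tx":0,"ty":0,"tz":-1,"yaw":0}]' 20
python3 -m handwheel '[{"grip":5,"tx":0,"ty":0,"tz":-3,"yaw":0},{"grip":5,"tx":0,"ty":0,"tz":-4,"yaw":0},{"grip":5,"tx":0,"ty":0,"tz":-4,"yaw":0},{"grip":5,"tx":0,"ty":0,"tz":0,"yaw":0},{"grip":5,"tx":0,"ty":0,"tz":0,"yaw":0}]'
python3 - <<'E'
from h import *
go(.581+.242*.151,.1312-.970*.151,.16,14)
o=get_obs();w=read_camera("wrist");cv2.imwrite("pics/w5.png",w["image"])
circ(w,o,[.581,.131],.096,.0435,.0445,(220,100,420,260),.002)
for n,z in(("scene",0),):
    s=read_camera(n); cv2.imwrite("pics/c5.png",cv2.resize(s["image"][170:290,320:440],None,fx=4,fy=4,interpolation=2))
E
```

```text
t: 12.25
eef_pos: [0.5795, 0.1313, 0.1109]
tool_rot: [0.0, 0.993, 0.12, -0.001]
contact_force: [0.3, -0.1, -0.0]
gripper_width: 0.581
t: 12.75
eef_pos: [0.581, 0.1319, 0.2233]
tool_rot: [0.0, 0.993, 0.12, 0.001]
contact_force: [0.3, 0.1, -0.7]
gripper_width: 0.584
t 12.75 pos [0.581  0.1319 0.2233] tool-x 13.83 zdown [ 0.003  0.    -1.   ] F [ 0.3  0.1 -0.7] grip 4.99 | shift cm [1.000e-02 1.516e+01 6.340e+00] yaw -0.17
0.0435 [0.5803 0.1306] 350 sectors 36
0.044 [0.5803 0.1304] 310 sectors 36
0.0445 [0.5803 0.1303] 214 sectors 36
```

View pics/w5.png

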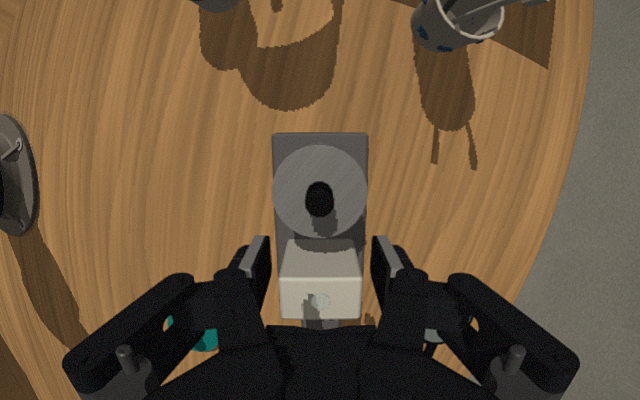

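The lid is seated level and concentric, at (0.580, 0.1305), within 1 mm of the rim centre. Now I'll move above the lever with the fingers shut.

```bash
python3 -m handwheel '[{"grip":0,"tx":0,"ty":3,"tz":0,"yaw":0},{"grip":0,"tx":0,"ty":3.5,"tz":0,"yaw":0},{"grip":0,"tx":0,"ty":3.5,"tz":0,"yaw":0},{"grip":0,"tx":0,"ty":3.5,"tz":0,"yaw":0},{"grip":0,"tx":0,"ty":2,"tz":0,"yaw":0}]' 40
python3 -m handwheel '[{"grip":0,"tx":0,"ty":0,"tz":3,"yaw":0},{"grip":0,"tx":0,"ty":0,"tz":3,"yaw":0},{"grip":0,"tx":0,"ty":0,"tz":2,"yaw":0},{"grip":0,"tx":0,"ty":0,"tz":0,"yaw":0},{"grip":0,"tx":0,"ty":0,"tz":0,"yaw":0}]' 40
python3 - <<'E'
from h import *
go(.581+.242*.153,.1312-.970*.153,.112,14)
E
```

```text
t: 13.35
eef_pos: [0.617, -0.023, 0.2198]
tool_rot: [0.0, 0.993, 0.119, -0.002]
contact_force: [0.1, -0.4, -0.1]
gripper_width: -0.001
t: 13.85
eef_pos: [0.617, -0.0187, 0.1411]
tool_rot: [-0.0, 0.993, 0.121, -0.001]
contact_force: [-0.2, 0.9, 0.7]
gripper_width: -0.002
t 13.85 pos [ 0.617  -0.0187  0.1411] tool-x 13.85 zdown [-0.002  0.    -1.   ] F [-0.2  0.9  0.7] grip -0.01 | shift cm [ 0.14 -0.12  2.91] yaw -0.15
```

```bash
python3 -m handwheel '[{"grip":0,"tx":0,"ty":0,"tz":1.2,"yaw":0},{"grip":0,"tx":0,"ty":0,"tz":1.2,"yaw":0},{"grip":0,"tx":0,"ty":0,"tz":0.5,"yaw":0},{"grip":0,"tx":0,"ty":0,"tz":0.5,"yaw":0},{"grip":0,"tx":0,"ty":0,"tz":0,"yaw":0}]'
python3 -m handwheel '[{"grip":0,"tx":0,"ty":0,"tz":0.5,"yaw":0},{"grip":0,"tx":0,"ty":0,"tz":0.5,"yaw":0},{"grip":0,"tx":0,"ty":0,"tz":0.5,"yaw":0},{"grip":0,"tx":0,"ty":0,"tz":0.5,"yaw":0},{"grip":0,"tx":0,"ty":0,"tz":0,"yaw":0}]'
python3 -m handwheel '[{"grip":0,"tx":0,"ty":0,"tz":0.3,"yaw":0},{"grip":0,"tx":0,"ty":0,"tz":0.2,"yaw":0},{"grip":0,"tx":0,"ty":0,"tz":0,"yaw":0},{"grip":0,"tx":0,"ty":0,"tz":0,"yaw":0}]'
```

```text
t: 14.35
eef_pos: [0.617, -0.019, 0.1074]
tool_rot: [0.0, 0.993, 0.12, -0.001]
contact_force: [-3.5, 0.2, 4.2]
gripper_width: 0.004
t: 14.85
eef_pos: [0.6179, -0.0189, 0.0879]
tool_rot: [0.0, 0.993, 0.12, 0.0]
contact_force: [-2.6, -0.4, 6.8]
gripper_width: 0.001
t: 15.25
eef_pos: [0.6179, -0.0189, 0.0832]
tool_rot: [0.0, 0.993, 0.12, 0.0]
contact_force: [-1.5, 1.0, 5.9]
gripper_width: -0.003
```

```bash
python3 -m handwheel '[{"grip":0,"tx":0,"ty":0,"tz":0.2,"yaw":0},{"grip":0,"tx":0,"ty":0,"tz":0,"yaw":0},{"grip":0,"tx":0,"ty":0,"tz":0,"yaw":0},{"grip":0,"tx":0,"ty":0,"tz":0,"yaw":0}]'
python3 - <<'E'
from h import *
for n in("scene","top"):
    c=read_camera(n)
    if n=="scene": cv2.imwrite("pics/end.png",cv2.resize(c["image"][140:330,230:490],None,fx=3,fy=3,interpolation=2))
go(.617,-.019,.081,14)
E
```

```text
t: 15.65
eef_pos: [0.6179, -0.0189, 0.0815]
tool_rot: [0.0, 0.993, 0.12, 0.0]
contact_force: [-1.9, -1.0, 7.4]
gripper_width: -0.001
t 15.75 pos [ 0.6179 -0.0189  0.0815] tool-x 13.83 zdown [ 0.001 -0.    -1.   ] F [-2.6 -1.5  7.2] grip -0.02 | shift cm [-0.09 -0.01  0.05] yaw -0.17
```

View pics/end.png

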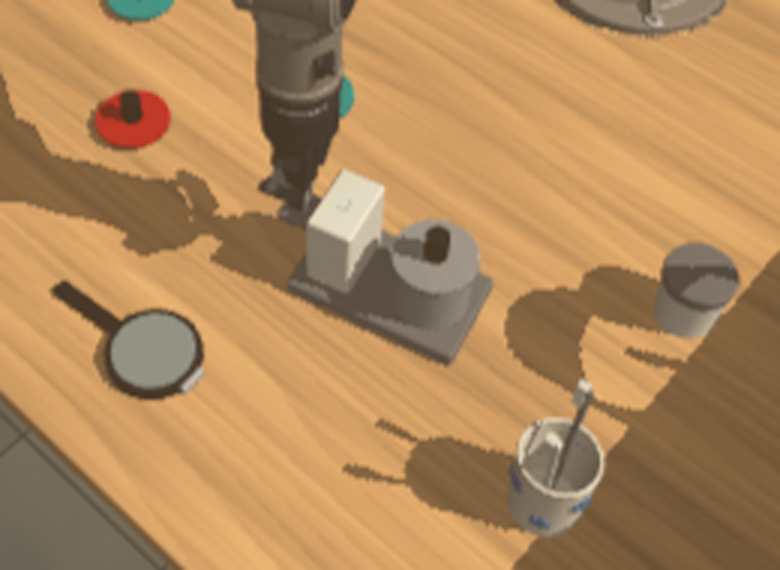

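The lid is seated level and the lever is down, with the bystanders undisturbed. I'll add one small extra push for margin, then hand in.

```bash
python3 -m handwheel '[{"grip":0,"tx":0,"ty":0,"tz":0.1,"yaw":0},{"grip":0,"tx":0,"ty":0,"tz":0,"yaw":0},{"grip":0,"tx":0,"ty":0,"tz":0,"yaw":0},{"grip":0,"tx":0,"ty":0,"tz":0,"yaw":0},{"grip":0,"tx":0,"ty":0,"tz":0,"yaw":0}]'
python3 -c "
from h import *
go(.617,-.019,.081,14)
print(hand_in())"
```

```text
t: 16.25
eef_pos: [0.6179, -0.0189, 0.0806]
tool_rot: [0.0, 0.993, 0.12, 0.0]
contact_force: [-2.5, 0.5, 9.1]
gripper_width: -0.001
t 16.25 pos [ 0.6179 -0.0189  0.0806] tool-x 13.83 zdown [ 0.001 -0.    -1.   ] F [-2.5  0.5  9.1] grip -0.01 | shift cm [-0.09 -0.01 -0.04] yaw -0.17
the job is handed in; nothing more can be done
None
```

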